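# Close the clay box: angle the tongued cover into its groove and snap it down

### The job

Close the open clay box with its plywood cover: hold the cover at an angle, feel its tongue into the box's aluminium groove first, up to the groove's back and without forcing it, then lower it flat and press its other end down until it lies fully home and the orange spring catch has snapped over its edge. Let go of it, and leave the pots and the bowl where they stand.

Things in the scene. Friction and masses are not known exactly. Their poses are not given: they have to be found in the camera images.
- claybox: Fixed open wooden box, 258 long (x = -140 to 118) by 146 wide (y), walls 36 high. Origin on the table. x points from the groove end to the catch end, z up; the groove end is on the robot's side, within the yaw. The cover can be neither dropped straight in nor slid in level: its tongue goes in at up to 0.35 rad of tilt, catch end raised, then it is lowered about its tip.
- seat (a point): Middle of the box at wall-top height (box frame 0, 0, 36). The metal fittings (grooved rail, curbs, catch: one frame, clamped firmly) sit at s = -20 to +20 mm along the box's x; s is NOT reported. While tilted, the cover may press the box with 30 N at most. The seated cover rests on the wall tops with its origin here, shifted by s in x (2 mm of play each way in x, 5 mm in y), axes parallel.
- groove_ledge (a point): Inner edge of the flat wooden ledge at the groove end (box frame -42, 0, 36). It runs from x = -42 to -140, full width, and is also the groove's floor. The groove, an aluminium rail across the box, opens to +x: lip edge x = -89 + s, lip underside z = 47, groove back x = -100 + s, rail top z = 56, rail out to x = -116 + s, closed ends at y = +-60.
- far_ledge (a point): Inner edge of the flat wooden ledge at the catch end (box frame 50, 0, 36; it runs to x = 118). On it stand two aluminium curbs, x = 82 + s to 96 + s, 7 high (top z = 43), one each side of the orange catch (|y| over 16).
- panel: Loose plywood cover, 160 (x) by 130 (y) by 12 thick, 0.2 to 0.4 kg. Origin: centre of the plywood's underside; z up out of its top. A dark tongue, 18 long, 110 wide, 6 thick, flush with the underside, sticks out of the -x end (x = -98 to -80, z = 0 to 6). A blue grip block stands mid-top: 18 (x) by 70 (y), from z = 12 to 46. It starts flat on the table.
- tongue (a point): Middle of the lower edge of the tongue's tip, panel frame (-98, 0, 0).
- grip (a point): In the middle of the blue grip block, 36 above the cover's underside, panel frame (0, 0, 36): the TCP's place for a grasp across the block's 18 mm thickness (fingers closing along the panel's x); fingertips then clear the plywood by 5 mm.
- far_edge (a point): Middle of the top edge of the cover's +x end, panel frame (80, 0, 12); the end that goes under the catch.
- catch (a joint): Slide of the orange spring catch, m: 0 = sprung in (rest), up to 0.012 pushed outwards (box +x); 250 N/m, 3 N preload. Its bevel, 24 wide, slopes from box x = 75 + s, z = 52 up to x = 83 + s, z = 70; top z = 74. The cover's end, pressed down with about 4 to 10 N, pushes it back (the cover's weight does not), then the nose (underside z = 49.5) springs in over it.
- orange_pot: Bystander: orange pot of wooden tools, 68 diameter, 100 high, tools to about 180; origin at the centre of its foot.
- yellow_pot: Bystander: yellow pot, 68 diameter, 85 high, tools to about 120; origin at the centre of its foot.
- grey_bowl: Bystander: grey bowl, 90 diameter, 50 high; origin at the centre of its foot.
Things that resemble listed ones, but are neither listed nor needed, are in the scene too. Several things have the shape of the panel; the one meant has the colours described above.

How it is judged:
On the way:
1. the cover's tongue is down in the groove end of the box (on the ledge, between the rail's ends) while the cover is still at an angle (over 0.1 rad, catch end up) (x of tongue in the frame of claybox between -0.126 and -0.069 m and z of tongue in the frame of claybox between 0.033 and 0.045 m and y of tongue in the frame of claybox between -0.012 and 0.012 m and angle between panel's own z axis and vertical above 0.1 rad and z of far_edge in the frame of claybox above 0.058 m), for 0.1 s.
At the end, for the whole second after the job is handed in: The cover lies still and flat in the box, its tongue under the lip: origin within 26 mm of the seat point along the box (fittings setting plus play), 9 mm across, 2.5 mm in height, level within 0.025 rad, the catch sprung back in (under 2 mm) over its end (x of panel in the frame of claybox between -0.026 and 0.026 m and y of panel in the frame of claybox between -0.009 and 0.009 m and z of panel in the frame of claybox between 0.0335 and 0.0385 m and angle between the z axis of panel and the z axis of claybox, either way round below 0.025 rad and angle between the x axis of panel and the x axis of claybox, either way round below 0.1 rad and angle between panel's own z axis and vertical below 0.1 rad and value of joint catch below 0.002 m and z of far_edge in the frame of claybox below 0.0505 m and linear speed of panel below 0.02 m/s and angular speed of panel below 0.1 rad/s); the robot touches nothing.
It fails at once if the cover, still at an angle (over 0.12 rad), is forced against the box with over 30 N (contact force between panel and claybox above 30 N and angle between panel's own z axis and vertical above 0.12 rad).
It fails at once if the orange pot is pushed more than 30 mm or tipped over 0.3 rad (distance of orange_pot from where it was at the start of the episode above 0.03 m or angle between orange_pot's own z axis and vertical above 0.3 rad).
It fails at once if the yellow pot is pushed more than 30 mm or tipped over 0.3 rad (distance of yellow_pot from where it was at the start of the episode above 0.03 m or angle between yellow_pot's own z axis and vertical above 0.3 rad).
It fails at once if the grey bowl is pushed more than 30 mm or tipped over 0.3 rad (distance of grey_bowl from where it was at the start of the episode above 0.03 m or angle between grey_bowl's own z axis and vertical above 0.3 rad).
It also fails if it takes over 56 s, if anything falls off the work surface, if the arm or the gripper's body presses on something with over 40 N, if the wrist force passes 120 N, or if a joint passes its speed limit or range.

### The arm

A 6-joint arm with a two-finger parallel gripper is mounted at the origin on the work surface. World frame = base frame: x ahead of the robot, y to its left, z up, the work surface at z = 0. Lengths are in m, angles in rad, forces in N, time in s.
With the tool pointing down it reaches from about 0.425 to 1.125 m from the base axis. Payload 14.9 kg.
Tool frame: the origin (TCP) lies between the finger pads, 19 mm behind the fingertips; this is the grasp point; z points along the fingers, y is the line along which they close (so a half turn about z gives the same grasp; the last joint's range is limited). The gripper opens to 91 mm and grips with 3 to 60 N. Pads are 32 mm wide; open, the fingers measure 118 mm over their backs; the gripper's body (76 mm by 178 mm) begins 60 mm behind the grasp point.
Start: joints at [1.224, 0.379, 1.734, -0, 1.028, -0.033], TCP at [0.216, 0.666, 0.233] pointing down, gripper open.
Joint ranges: [-2.77, 2.77], [-0.74, 2.19], [0, 2.66], [-1.06, 4.2], [0.31, 2.87], [-3.08, 3.08]. Speed limits (rad/s): [1.89, 1.89, 2.39, 3.14, 3.14, 3.14].

### API

Orientations are given as a unit quaternion [x, y, z, w].
In Python, from station import ctrl, vision gives the robot as it stands. The module is installed in compiled form; this text tells all that it offers.
- The arm moves only by the tool send_rows, never from a script. Its argument "increments" is a list of rows, each a list of 3 entries, a list of its own where there are three numbers: the opening, from 0 (shut) to 1 (fully open), then the shift along the world's x, y, z scaled (see below), then the turn, a rotation vector about the world's x, y, z scaled (see below). A call has 1 to 5 rows; each row is the pose to reach, as a shift and turn from the pose commanded when the call began; what a row does not reach only later rows make up. The controller multiplies each number of a shift by 0.3 m and each number of a turn by 45 degrees. A row lasts 1/12 s, in which the tool goes at most 41.7 mm and 7.16 degrees, less where a joint would pass 70% of its speed; a pose out of reach is approached as far as the arm can. A call with a number of a shift or a turn outside -1 to 1 is refused whole. A call with a gripper value outside its range is refused whole. The fingers move at their own pace and stop on an object; "newtons" is the grip in N (left out, the last holds). Time passes only in rows, so rows that repeat a pose let the fingers close. It gives the time, the measured TCP pose, the force, the opening and the grip force at its end, in the units of the state.
- ctrl.read_state(): the state, without advancing time (a new reading comes with each control period).
- vision.grab_frame(name): name is "scene" or "top" or "wrist"; returns the picture (480x640x3 uint8, red, green, blue); there is no depth.
- vision.camera_info(name): a dict with "intrinsics" (3x3 intrinsics, pixels), "position" and "rotation" of the camera in the world. Camera axes: x right, y up, looking along -z (the intrinsics and any distortion apply to the point x, -y, -z); pixel columns grow to the right and rows downward; lengths in m; the calibration is good to about 2 mm. The wrist camera is an equidistant fisheye: a pixel r from the principal point sees the ray r / f radians off the axis. A picture is of the moment at which its call begins: read the wrist's pose just before it. camera_info takes no time and is no camera call; for the wrist camera it gives the pose at the moment of the call.
- ctrl.finish_job(): hands the job in; it is judged then, once.
The state is a dict: "time_s": time; "joints": joint angles; "qd": joint speeds; "joint_torque": joint torques, N m; "ee_pos": TCP position; "eef_rot": TCP orientation; "ft_force": force on the tool from outside, world axes, zero at the start; "moment": the same for the moment, N m; "finger_gap": finger opening in m; "grasp_force": force on a finger pad.
Only numpy, scipy, OpenCV 4.12 (cv2) and the standard library are available. Lean on these libraries where they do the work, as an engineer would, in place of code of your own. Each camera call takes 0.05 s, during which the arm holds its last target. There are 200 camera calls.

## Working session

There is one attempt and no reset: what is moved stays moved. The work goes in short steps, Python scripts to look and compute and a tool call to move; the robot and the scene stay as the last step left them, time stands still between calls to the robot, and variables do not carry over. Pictures are saved under pics/ and viewed, at most 10 in all, crops included, and the job is handed in when it is done.

Besides the shell and the picture viewer there is one more tool, called in YAML: its name, and indented under it one key for each argument. send_rows: Moves the arm, as the interface text tells. Shifts and turns lie within -1 to 1; 1 stands for 0.3 m of shift or 45 degrees of turn. Its arguments: {"type":"object","properties":{"increments":{"type":"array"},"newtons":{"type":"number"}},"required":["increments"]}

```bash
mkdir -p pics; python3 - <<'E'
from station import ctrl, vision
import cv2, numpy as np
np.set_printoptions(precision=4,suppress=True)
print(ctrl.read_state())
for n in ["scene","top"]:
    im=vision.grab_frame(n); cv2.imwrite(f"pics/{n}0.png",im[:,:,::-1]); c=vision.camera_info(n); print(n,c)
E
```

```text
{'time_s': 0.0, 'joints': array([ 1.2237,  0.3794,  1.7348,  0.    ,  1.0285, -0.0333]), 'qd': array([-0.0016, -0.0021,  0.001 , -0.0001, -0.0012,  0.0004]), 'joint_torque': array([  0.0017, -76.3739, -43.437 ,   0.0651,   0.0425,  -0.0001]), 'ee_pos': array([0.216 , 0.6655, 0.2321]), 'eef_rot': array([ 0.1563,  0.9877, -0.0005, -0.0001]), 'ft_force': array([-0.3776, -0.0567,  0.0275]), 'moment': array([-0.039 , -0.0211, -0.0211]), 'grasp_force': 0.0, 'finger_gap': 0.09068604451643784}
scene {'intrinsics': array([[489.5275,   0.    , 319.857 ],
       [  0.    , 489.5275, 244.6651],
       [  0.    ,   0.    ,   1.    ]]), 'position': array([ 1.1793, -0.3502,  1.0407]), 'rotation': array([0.2715, 0.153 , 0.4686, 0.8266])}
top {'intrinsics': array([[535.3308,   0.    , 323.1348],
       [  0.    , 535.3308, 226.5726],
       [  0.    ,   0.    ,   1.    ]]), 'position': array([0.3615, 0.0071, 1.2614]), 'rotation': array([ 0.0655, -0.0592, -0.702 ,  0.7066])}
```

View pics/scene0.png

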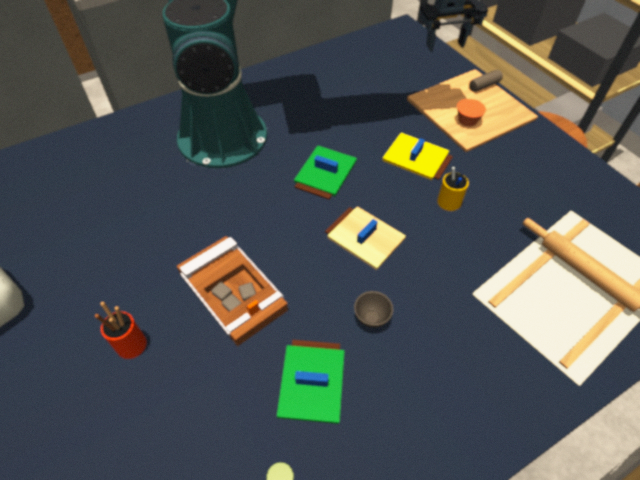

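View pics/top0.png

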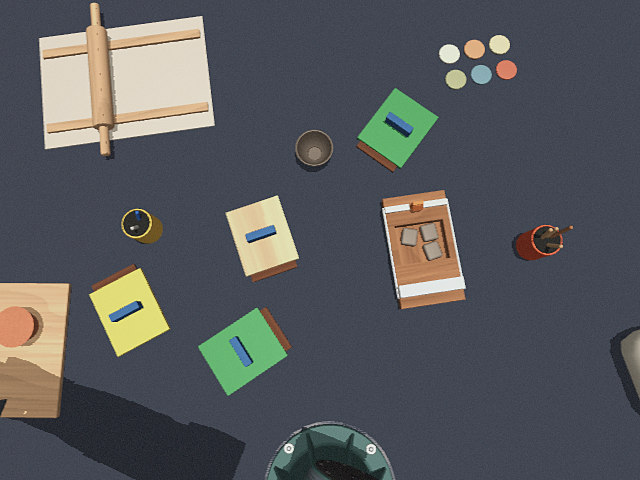

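The scene view shows the plywood cover at about (367,237) and the box at about (232,287). In the top view the cover is at (262,235) with its tongue towards the robot, and the box is at (425,248) with its groove rail at (431,288) and catch at (417,206). The bowl is at (314,148), and the pots are at (142,226) and (540,242). I'll zoom in to pick corners.

```bash
python3 - <<'E'
import cv2, numpy as np
t=cv2.imread("pics/top0.png"); s=cv2.imread("pics/scene0.png")
def grid(im,x0,y0,x1,y1,k):
    c=cv2.resize(im[y0:y1,x0:x1],None,fx=k,fy=k,interpolation=cv2.INTER_CUBIC)
    for x in range((x0+9)//10*10,x1,10):
        cv2.line(c,(int((x-x0+.5)*k),0),(int((x-x0+.5)*k),5),(0,255,255),1)
        if x%20==0: cv2.putText(c,str(x),(int((x-x0)*k),16),0,.35,(0,255,255),1)
    for y in range((y0+9)//10*10,y1,10):
        cv2.line(c,(0,int((y-y0+.5)*k)),(5,int((y-y0+.5)*k)),(0,255,255),1)
        if y%20==0:cv2.putText(c,str(y),(7,int((y-y0)*k)+4),0,.35,(0,255,255),1)
    return c
a=grid(t,220,185,310,315,4.5); b=grid(t,378,185,473,315,4.5)
cv2.imwrite("pics/topz.png",cv2.hconcat([a,b][:2]) if a.shape[1]+b.shape[1]<=800 else cv2.resize(cv2.hconcat([a,b]),None,fx=.95,fy=.95))
print(cv2.hconcat([a,b]).shape)
a=grid(s,170,230,295,345,5)
cv2.imwrite("pics/scz.png",a)
E
```

```text
(585, 833, 3)
```

View pics/topz.png

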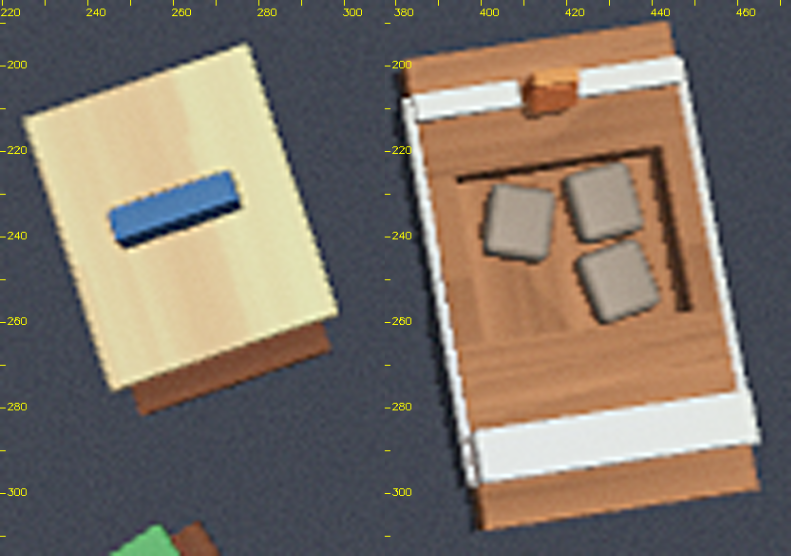

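View pics/scz.png

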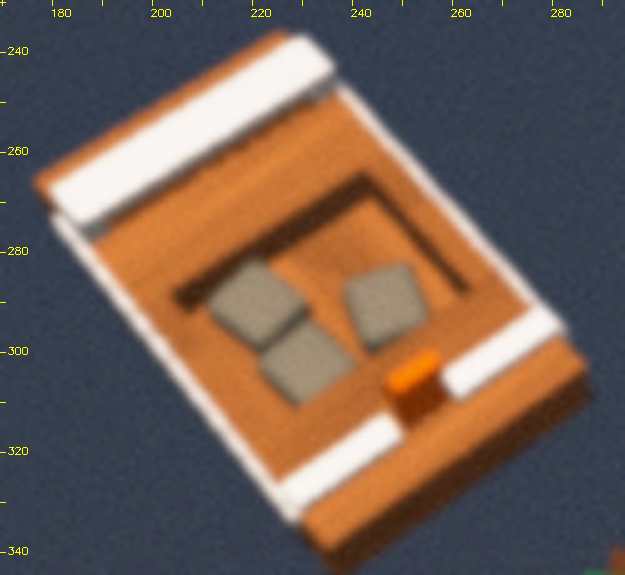

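The zoomed crops give clear panel, box, rail and curb corners, so I'll fit the poses and s.

```bash
cat > h.py <<'E'
from station import ctrl, vision
import numpy as np, cv2
from scipy.spatial.transform import Rotation as R
from scipy.optimize import least_squares
np.set_printoptions(precision=4,suppress=True)
def proj(n,P,c=None):
    c=c or vision.camera_info(n); p=R.from_quat(c["rotation"]).inv().apply(np.asarray(P)-c["position"])*[1,-1,-1]
    if n=="wrist":
        r=np.linalg.norm(p[:,:2],axis=1); th=np.arctan2(r,p[:,2]); q=p[:,:2]/r[:,None]*th[:,None]
    else: q=p[:,:2]/p[:,2:]
    K=c["intrinsics"]; return q*[K[0,0],K[1,1]]+K[:2,2]
def place(v,L): return R.from_euler('z',v[2]).apply(np.asarray(L,float)/1000)+[v[0],v[1],0]
E
python3 - <<'E'
from h import *
A=lambda l:np.array(l,float)/4.275+[219.5,184.5]
B=lambda l:(np.array(l,float)-[384.75,0])/4.275+[377.5,184.5]
S=lambda l:np.array(l,float)/5+[169.5,229.5]
ct,cs=vision.camera_info("top"),vision.camera_info("scene")
pl=[[80,65,12],[80,-65,12],[-80,-65,12],[-80,65,12]]; pu=A([(25,118),(246,44),(337,314),(111,390)])
f=least_squares(lambda v:(proj("top",place(v,pl),ct)-pu).ravel(),[.4,.15,.2]); print("panel",f.x,f.fun)
bl=[[118,73,36],[118,-73,36],[-140,-73,36],[-140,73,36]]; bt=B([(403,72),(669,22),(760,488),(482,530)])
bs=S([(588,370),(333,545),(35,182),(285,30)])
ft=lambda v:(proj("top",place(v,bl),ct)-bt).ravel(); fs=lambda v:(proj("scene",place(v,bl),cs)-bs).ravel()
for nm,g in [("top",ft),("scene",fs),("both",lambda v:np.r_[ft(v),fs(v)])]:
    b=least_squares(g,[.4,-.2,.1]); print("box",nm,b.x,b.fun)
def boxx(n,c,px,z,v):
    out=[]
    for u in px:
        q=least_squares(lambda w:proj(n,place(v,[[w[0],w[1],z]]),c)[0]-u,[0,0]).x; out.append(q)
    return np.array(out)
vt=least_squares(ft,[.4,-.2,.1]).x; vs=least_squares(fs,[.4,-.2,.1]).x
print("rail lip top -89", boxx("top",ct,B([(474,432),(748,393)]),56,vt).tolist()); print("rail rear -116",boxx("top",ct,B([(480,484),(760,442)]),56,vt).tolist())
print("curb out 96",boxx("top",ct,B([(412,97),(520,82),(580,72),(682,57)]),43,vt).tolist());print("curb in 82",boxx("top",ct,B([(418,122),(519,107),(580,97)]),43,vt).tolist())
print("sc lip",boxx("scene",cs,S([(80,222),(335,68)]),56,vs).tolist()); print("sc rear",boxx("scene",cs,S([(48,185),(305,35)]),56,vs).tolist())
for n,c,p,z in [("bowl",ct,(314,148),.05),("orange",ct,(548,238),.1),("yellow",ct,(136,224),.085)]:
    q=least_squares(lambda w:proj("top",[[w[0],w[1],z]],ct)[0]-p,[.4,0]).x; print(n,q)
E
```

```text
panel [0.5638 0.1649 0.3367] [ 0.0318  0.1158  0.1178  0.157  -0.109  -0.223  -0.0371 -0.0384]
box top [ 0.541  -0.2091  0.1596] [ 0.0843 -2.0449 -0.848   0.3365 -0.3852  0.7656  1.117   0.848 ]
box scene [ 0.5473 -0.2115  0.157 ] [ 0.4145 -0.8241 -0.4626  0.9572  0.1999 -0.275  -0.1298 -0.0014]
box both [ 0.5435 -0.2102  0.1578] [ 0.6299 -3.1712 -0.3052 -0.6783 -0.028  -0.294   1.4764 -0.3316  0.1404
 -2.3296 -0.6063 -0.6665  0.1066 -1.5529 -0.3336 -1.1985]
rail lip top -89 [[-87.19001986415506, 73.04340901603818], [-88.99126866891197, -72.61240558265952]]
rail rear -116 [[-114.29594780722663, 74.71464657759093], [-115.0876982006679, -73.76144339121791]]
curb out 96 [[97.25098321041216, 72.53958112940366], [96.45905953942251, 13.079666066175331], [96.93276827098151, -20.16468688606263], [96.64111246909403, -76.55139994470211]]
curb in 82 [[83.08149474229246, 71.70302318685776], [82.86304524327622, 16.11243271030415], [83.24488385813729, -17.601430088509346]]
sc lip [[-90.8515363702141, -72.21646846677089], [-88.90055426690232, 73.01685456577664]]
sc rear [[-119.27085413504945, -73.0866833565053], [-115.86134105170001, 73.09261655694232]]
bowl [0.7659 0.0417]
orange [ 0.5461 -0.4738]
yellow [0.5748 0.4379]
```

send_rows:
  increments:
    - [1,[0.077,-0.111,0],[0,0,-0.078]]
    - [1,[0.155,-0.223,0],[0,0,-0.156]]
    - [1,[0.232,-0.334,0],[0,0,-0.234]]
    - [1,[0.309,-0.445,0],[0,0,-0.312]]
    - [1,[0.387,-0.557,0],[0,0,-0.39]]

```text
time_s: 0.52
ee_pos: [0.3327, 0.497, 0.2324]
eef_rot: [0.306, 0.952, -0.0, -0.0]
ft_force: [1.3, 1.5, 0.2]
finger_gap: 0.0911
grasp_force: 0.0
```

send_rows:
  increments:
    - [1,[0.077,-0.111,0],[0,0,-0.078]]
    - [1,[0.155,-0.223,0],[0,0,-0.156]]
    - [1,[0.232,-0.334,0],[0,0,-0.234]]
    - [1,[0.309,-0.445,0],[0,0,-0.312]]
    - [1,[0.387,-0.557,0],[0,0,-0.39]]

```text
time_s: 0.93
ee_pos: [0.4489, 0.3298, 0.2327]
eef_rot: [0.448, 0.894, -0.0, -0.0]
ft_force: [1.5, -0.7, 0.6]
finger_gap: 0.0909
grasp_force: 0.0
```

send_rows:
  increments:
    - [1,[0.077,-0.111,0],[0,0,-0.078]]
    - [1,[0.155,-0.223,0],[0,0,-0.156]]
    - [1,[0.232,-0.334,0],[0,0,-0.234]]
    - [1,[0.309,-0.445,0],[0,0,-0.312]]
    - [1,[0.387,-0.557,0],[0,0,-0.39]]

```text
time_s: 1.35
ee_pos: [0.565, 0.1626, 0.2326]
eef_rot: [0.579, 0.815, -0.0, -0.0]
ft_force: [0.3, 0.9, 0.3]
finger_gap: 0.0912
grasp_force: 0.0
```

```bash
python3 - <<'E'
from h import *
c=vision.camera_info("wrist"); im=vision.grab_frame("wrist"); cv2.imwrite("pics/w0.png",im[:,:,::-1]); print(c, ctrl.read_state()["ee_pos"])
np.save("w0c.npy",c,allow_pickle=True)
E
```

```text
{'intrinsics': array([[371.6483,   0.    , 312.5029],
       [  0.    , 371.6483, 241.0255],
       [  0.    ,   0.    ,   1.    ]]), 'position': array([0.5403, 0.237 , 0.3844]), 'rotation': array([-0.138 , -0.0228,  0.165 ,  0.9763])} [0.5685 0.1583 0.2329]
```

View pics/w0.png

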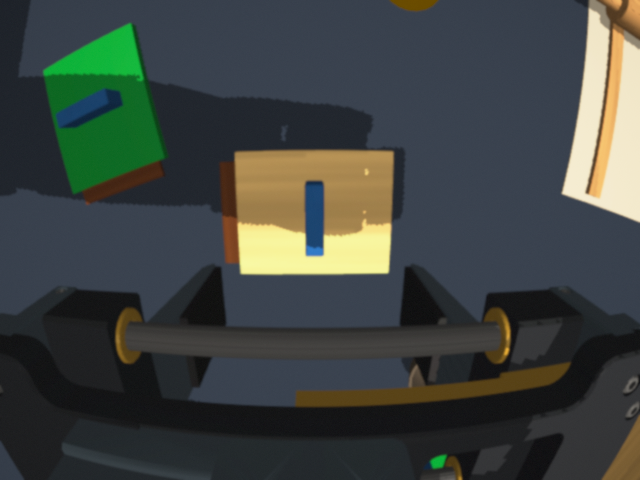

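The wrist view shows the cover's corners at (235,152), (392,151), (388,272) and (241,274), the grip block at (314,218), and the tongue on the left, towards the robot. Next I'll look at the box the same way.

```bash
python3 - <<'E'
from h import *
c=np.load("w0c.npy",allow_pickle=True).item()
pl=[[-80,65,12],[80,65,12],[80,-65,12],[-80,-65,12]]; pu=np.array([(235,152),(392,151),(388.5,272),(240.5,274)])
f=least_squares(lambda v:(proj("wrist",place(v,pl),c)-pu).ravel(),[.56,.165,.3]); print(f.x,f.fun)
print(ctrl.read_state()["ee_pos"])
E
```

```text
[0.5673 0.1632 0.3444] [-0.9023  0.2608  0.8269 -0.1902 -0.3381  0.2952  0.4433 -0.3809]
[0.5685 0.1583 0.2329]
```

send_rows:
  increments:
    - [1,[-0.008,-0.125,0],[0,0,-0.025]]
    - [1,[-0.016,-0.25,0],[0,0,-0.05]]
    - [1,[-0.024,-0.375,0],[0,0,-0.075]]
    - [1,[-0.032,-0.5,0],[0,0,-0.1]]
    - [1,[-0.04,-0.63,0],[0,0,-0.12]]

```text
time_s: 1.82
ee_pos: [0.5518, -0.026, 0.2326]
eef_rot: [0.616, 0.788, -0.0, -0.0]
ft_force: [-0.4, -0.2, 0.7]
finger_gap: 0.0914
grasp_force: 0.0
```

send_rows:
  increments:
    - [1,[-0.008,-0.125,0],[0,0,-0.025]]
    - [1,[-0.016,-0.25,0],[0,0,-0.05]]
    - [1,[-0.024,-0.375,0],[0,0,-0.075]]
    - [1,[-0.032,-0.5,0],[0,0,-0.1]]
    - [1,[-0.04,-0.62,0],[0,0,-0.11]]

```text
time_s: 2.23
ee_pos: [0.5397, -0.2123, 0.2326]
eef_rot: [0.65, 0.76, -0.0, -0.0]
ft_force: [1.1, 0.2, -0.5]
finger_gap: 0.0915
grasp_force: 0.0
```

send_rows:
  increments:
    - [1,[0,0,0],[0,0,0]]
    - [1,[0,0,0],[0,0,0]]
    - [1,[0,0,0],[0,0,0]]
    - [1,[0,0,0],[0,0,0]]

```text
time_s: 2.57
ee_pos: [0.5403, -0.2095, 0.2325]
eef_rot: [0.649, 0.761, -0.0, -0.0]
ft_force: [-0.5, 0.3, 0.7]
finger_gap: 0.0912
grasp_force: 0.0
```

```bash
python3 - <<'E'
from h import *
c=vision.camera_info("wrist"); im=vision.grab_frame("wrist")
np.save("w1c.npy",c,allow_pickle=True); print(c["position"],ctrl.read_state()["ee_pos"],ctrl.read_state()["eef_rot"])
g=im[110:330,190:450,::-1]; g=cv2.resize(g,None,fx=2.7,fy=2.7,interpolation=cv2.INTER_CUBIC); cv2.imwrite("pics/w1.png",g); print(g.shape)
cv2.imwrite("pics/w1full.png",im[:,:,::-1])
E
```

```text
[ 0.529  -0.1318  0.3843] [ 0.5404 -0.2094  0.2326] [ 0.6488  0.761  -0.     -0.0002]
(594, 702, 3)
```

View pics/w1.png

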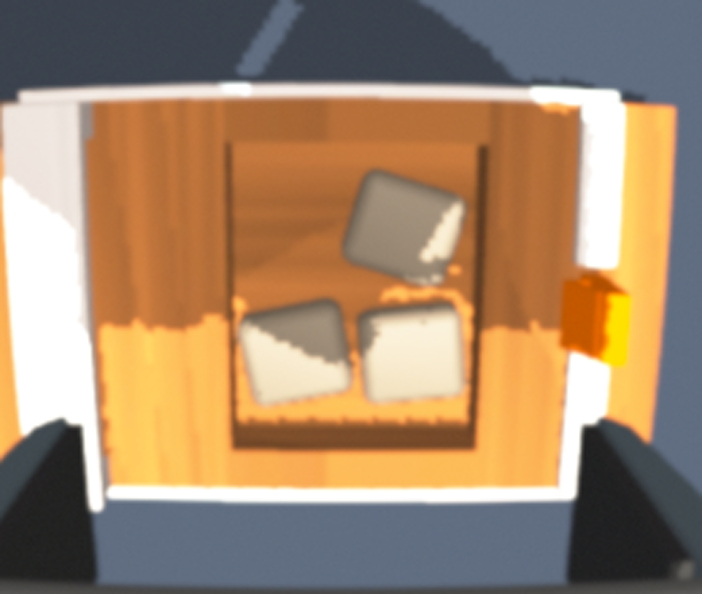

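The box crop shows the rail's lip edge at u≈79–83, the curb's inner edge at u≈580, the well edges at u≈228 and 487, and the catch at (597,318). The box is about centred.

```bash
python3 - <<'E'
from h import *
c=np.load("w1c.npy",allow_pickle=True).item(); v=[.5435,-.21,.158]
def bp(u,z):
    u=np.array(u)/2.7+[189.5,109.5]
    return least_squares(lambda w:proj("wrist",place(v,[[w[0],w[1],z]]),c)[0]-u,[1,1]).x
for n,u,z in [("lip -89",(79,105),56),("lip -89",(80,200),56),("lip -89",(81,320),56),("lip -89",(83,420),56),("curb in 82",(583,105),43),("curb in 82",(579,262),43),("curb out 96",(624,105),43),("curb out 96",(619,262),43),
 ("well -42",(227,150),36),("well -42",(233,440),36),("well 50",(487,150),36),("well 50",(475,440),36),("well +y",(230,143),36),("well +y",(487,145),36),("well -y",(233,448),36),("well -y",(475,448),36),("end 118",(676,110),36),("end 118",(655,430),36),
 ("curb y16",(600,268),43),("curb y-16",(590,362),43),("catch y",(612,285),74),("catch y",(612,365),74)]:
    print(n,bp(u,z))
E
```

```text
lip -89 [-86.0497  70.9856]
lip -89 [-86.8803  39.0231]
lip -89 [-88.8116  -2.5403]
lip -89 [-90.7467 -39.1062]
curb in 82 [83.8879 70.6411]
curb in 82 [84.7474 15.3703]
curb out 96 [98.7082 71.2997]
curb out 96 [99.5742 15.6201]
well -42 [-38.8023  53.1967]
well -42 [-39.2342 -53.778 ]
well 50 [51.6243 53.5235]
well 50 [ 51.0876 -53.8508]
well +y [-37.7192  55.6333]
well +y [51.5855 55.2816]
well -y [-39.3395 -56.9823]
well -y [ 51.2415 -57.0662]
end 118 [120.5504  70.3467]
end 118 [121.4881 -50.6861]
curb y16 [92.6218 13.3302]
curb y-16 [ 91.2101 -21.3986]
catch y [88.4588 13.7896]
catch y [ 90.4579 -13.2757]
```

send_rows:
  increments:
    - [1,[0.009,0.125,0],[0,0,0.025]]
    - [1,[0.018,0.25,0],[0,0,0.05]]
    - [1,[0.027,0.375,0],[0,0,0.075]]
    - [1,[0.036,0.5,0],[0,0,0.1]]
    - [1,[0.044,0.621,0],[0,0,0.116]]

```text
time_s: 3.03
ee_pos: [0.5532, -0.0214, 0.2329]
eef_rot: [0.613, 0.79, 0.0, 0.0]
ft_force: [1.0, -1.6, 0.5]
finger_gap: 0.0917
grasp_force: 0.0
```

send_rows:
  increments:
    - [1,[0.009,0.125,0],[0,0,0.025]]
    - [1,[0.018,0.25,0],[0,0,0.05]]
    - [1,[0.027,0.375,0],[0,0,0.075]]
    - [1,[0.036,0.5,0],[0,0,0.1]]
    - [1,[0.044,0.621,0],[0,0,0.116]]

```text
time_s: 3.45
ee_pos: [0.5661, 0.1652, 0.2329]
eef_rot: [0.576, 0.817, 0.0, 0.0]
ft_force: [1.3, -0.6, 0.2]
finger_gap: 0.0912
grasp_force: 0.0
```

send_rows:
  increments:
    - [1,[0,0,-0.05],[0,0,0]]
    - [1,[0,0,-0.16],[0,0,0]]
    - [1,[0,0,-0.28],[0,0,0]]
    - [1,[0,0,-0.4],[0,0,0]]
    - [1,[0,0,-0.48],[0,0,0]]

```text
time_s: 3.87
ee_pos: [0.565, 0.163, 0.0859]
eef_rot: [0.577, 0.817, -0.001, -0.001]
ft_force: [-0.4, -0.3, -0.4]
finger_gap: 0.0913
grasp_force: 0.0
```

send_rows:
  increments:
    - [1,[0,0,0],[0,0,0]]
    - [1,[0,0,0],[0,0,0]]
    - [1,[0,0,0],[0,0,0]]

```text
time_s: 4.12
ee_pos: [0.5675, 0.1629, 0.0903]
eef_rot: [0.577, 0.817, 0.001, 0.001]
ft_force: [0.5, -0.1, 0.8]
finger_gap: 0.0908
grasp_force: 0.0
```

```bash
python3 - <<'E'
from h import *
c=vision.camera_info("wrist"); im=vision.grab_frame("wrist"); s=ctrl.read_state(); print(s["ee_pos"],s["eef_rot"],c)
np.save("w2c.npy",c,allow_pickle=True); cv2.imwrite("pics/w2.png",im[:,:,::-1])
E
```

```text
[0.5678 0.1628 0.0907] [0.5772 0.8166 0.001  0.0008] {'intrinsics': array([[371.6483,   0.    , 312.5029],
       [  0.    , 371.6483, 241.0255],
       [  0.    ,   0.    ,   1.    ]]), 'position': array([0.5421, 0.237 , 0.2421]), 'rotation': array([-0.1379, -0.0241,  0.1675,  0.9759])}
```

View pics/w2.png

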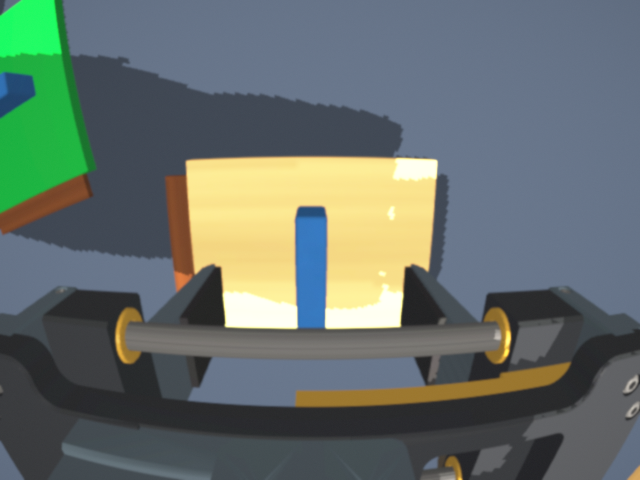

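The close view shows the cover's far-side corners at (187,160) and (437,158), with the grip block's top end at (297–326,207), between the open fingers.

```bash
python3 - <<'E'
from h import *
c=np.load("w2c.npy",allow_pickle=True).item()
pl=[[-80,65,12],[80,65,12],[-9,35,46],[9,35,46]]; pu=np.array([(187,160),(437,158),(297,208),(326,207)])
f=least_squares(lambda v:(proj("wrist",place(v,pl),c)-pu).ravel(),[.56,.165,.3]); print(f.x,f.fun)
E
```

```text
[0.567  0.1668 0.3473] [-0.8151 -3.6617  0.0327 -3.5439 -1.9261  2.7264  2.5325  3.4835]
```

send_rows:
  increments:
    - [1,[0,0.007,-0.06],[0,0,0]]
    - [1,[0,0.007,-0.12],[0,0,0]]
    - [1,[0,0.007,-0.18],[0,0,0]]
    - [1,[0,0.007,-0.18],[0,0,0]]
    - [1,[0,0.007,-0.18],[0,0,0]]

```text
time_s: 4.58
ee_pos: [0.5672, 0.1644, 0.0359]
eef_rot: [0.577, 0.816, 0.0, 0.0]
ft_force: [-0.3, 0.1, -0.3]
finger_gap: 0.0913
grasp_force: 0.0
```

send_rows:
  increments:
    - [0,[0,0,0],[0,0,0]]
    - [0,[0,0,0],[0,0,0]]
    - [0,[0,0,0],[0,0,0]]
    - [0,[0,0,0],[0,0,0]]
    - [0,[0,0,0],[0,0,0]]
  newtons: 50

```text
time_s: 5.0
ee_pos: [0.567, 0.1643, 0.0353]
eef_rot: [0.577, 0.816, 0.0, 0.0]
ft_force: [0.2, 0.6, -0.4]
finger_gap: 0.061
grasp_force: 0.0
```

send_rows:
  increments:
    - [0,[0,0,0],[0,0,0]]
    - [0,[0,0,0],[0,0,0]]
    - [0,[0,0,0],[0,0,0]]

```text
time_s: 5.25
ee_pos: [0.5668, 0.1642, 0.0347]
eef_rot: [0.577, 0.816, -0.0, -0.0]
ft_force: [0.1, -0.2, -0.7]
finger_gap: 0.0407
grasp_force: 0.0
```

send_rows:
  increments:
    - [0,[0,0,0],[0,0,0]]
    - [0,[0,0,0],[0,0,0]]
    - [0,[0,0,0],[0,0,0]]
    - [0,[0,0,0],[0,0,0]]
    - [0,[0,0,0],[0,0,0]]

```text
time_s: 5.67
ee_pos: [0.5667, 0.1642, 0.0347]
eef_rot: [0.577, 0.816, -0.0, -0.0]
ft_force: [-0.9, -0.5, -0.4]
finger_gap: 0.0178
grasp_force: 50.0
```

send_rows:
  increments:
    - [0,[0,0,0],[0,0,0]]
    - [0,[0,0,0.02],[0,0,0]]
    - [0,[0,0,0.06],[0,0,0]]
    - [0,[0,0,0.13],[0,0,0]]
    - [0,[0,0,0.2],[0,0,0]]

```text
time_s: 6.08
ee_pos: [0.5664, 0.1641, 0.0958]
eef_rot: [0.577, 0.816, -0.0, -0.0]
ft_force: [0.2, 0.4, -1.5]
finger_gap: 0.0176
grasp_force: 50.0
```

send_rows:
  increments:
    - [0,[-0.004,-0.1,0.04],[0,0,-0.02]]
    - [0,[-0.008,-0.225,0.08],[0,0,-0.045]]
    - [0,[-0.012,-0.35,0.108],[0,0,-0.07]]
    - [0,[-0.015,-0.485,0.108],[0,0,-0.095]]
    - [0,[-0.018,-0.622,0.108],[0,0,-0.116]]

```text
time_s: 6.5
ee_pos: [0.5615, -0.0239, 0.129]
eef_rot: [0.614, 0.789, 0.001, 0.001]
ft_force: [0.5, 0.0, -3.0]
finger_gap: 0.0179
grasp_force: 50.0
```

send_rows:
  increments:
    - [0,[-0.004,-0.135,0.03],[0,0,-0.025]]
    - [0,[-0.008,-0.27,0.06],[0,0,-0.05]]
    - [0,[-0.012,-0.4,0.09],[0,0,-0.075]]
    - [0,[-0.015,-0.53,0.108],[0,0,-0.1]]
    - [0,[-0.018,-0.622,0.108],[0,0,-0.116]]

```text
time_s: 6.92
ee_pos: [0.5563, -0.2122, 0.1621]
eef_rot: [0.65, 0.76, 0.0, 0.001]
ft_force: [0.9, 0.8, -1.1]
finger_gap: 0.0178
grasp_force: 50.0
```

send_rows:
  increments:
    - [0,[0,0,0],[0.011,-0.069,0]]
    - [0,[0,0,0],[0.022,-0.138,0]]
    - [0,[0,0,0],[0.033,-0.207,0]]
    - [0,[0,0,0],[0.044,-0.277,0]]
    - [0,[0,0,0],[0.044,-0.277,0]]

```text
time_s: 7.33
ee_pos: [0.5547, -0.2089, 0.16]
eef_rot: [0.646, 0.756, 0.084, 0.072]
ft_force: [-0.1, -0.1, -2.2]
finger_gap: 0.0178
grasp_force: 50.0
```

```bash
python3 - <<'E'
from h import *
c=vision.camera_info("wrist"); im=vision.grab_frame("wrist"); s=ctrl.read_state(); print(s["ee_pos"],s["eef_rot"],s["ft_force"],s["moment"])
print(R.from_quat(s["eef_rot"]).as_matrix())
np.save("w3c.npy",c,allow_pickle=True); cv2.imwrite("pics/w3.png",im[:,:,::-1])
im=vision.grab_frame("top"); cv2.imwrite("pics/top3.png",im[:,:,::-1])
E
```

```text
[ 0.5551 -0.209   0.1602] [0.6457 0.7557 0.0833 0.0711] [-0.4305 -0.8098 -2.9614] [-0.121   0.301  -0.0153]
[[-0.1562  0.964   0.215 ]
 [ 0.9877  0.1524  0.0342]
 [ 0.0002  0.2177 -0.976 ]]
```

View pics/w3.png

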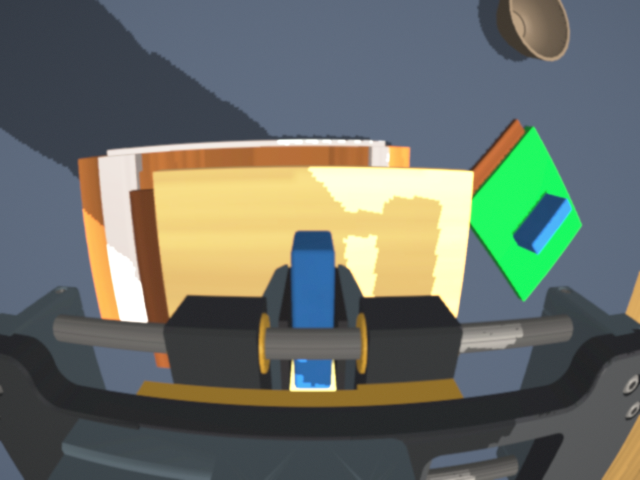

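The wrist view shows the cover held square, tilted above the box, with corners at (155,173) and (474,171). The tongue corner is at (131,191), and the rail's +y end is at (100–137,156).

```bash
python3 - <<'E'
from h import *
c=np.load("w3c.npy",allow_pickle=True).item()
Rt=R.from_quat([.6457,.7557,.0833,.0711]).as_matrix(); tcp=np.array([.5551,-.209,.1602])
Rp=np.c_[Rt[:,1],Rt[:,0],-Rt[:,2]]   # panel x=tool y, z=-tool z, y=tool x
print(np.linalg.det(Rp))
L=np.array([[-80,65,12],[80,65,12],[-98,55,6]])/1000; pu=np.array([(155,173),(474,171),(131,191)])
f=least_squares(lambda v:(proj("wrist",L@Rp.T+tcp-Rp@[v[0],v[1],.0347],c)-pu).ravel(),[0,0]); print("TCP in panel",f.x,f.fun)
v=[.5457,-.2107,.158]
for n,u,z in [("rail front +y",(137,154),56),("rail rear +y",(100,158),56),("box corner -140,73",(79,159),36),("box corner 118,73",(409,147),36),("curb out 96",(388,144),43),("curb in 82",(372,144),43)]:
    print(n,least_squares(lambda w:proj("wrist",place(v,[[w[0],w[1],z]]),c)[0]-u,[1,1]).x)
E
```

```text
1.0000000000000004
TCP in panel [-0.0019  0.0007] [-0.7148 -1.1033  1.3582  1.0903 -0.8223  0.2306]
rail front +y [-86.4792  72.6125]
rail rear +y [-113.7412   72.3681]
box corner -140,73 [-138.4661   72.8745]
box corner 118,73 [117.9395  72.2549]
curb out 96 [95.976  74.2224]
curb in 82 [82.6663 73.899 ]
```

send_rows:
  increments:
    - [0,[-0.01,-0.002,-0.03],[0.004,-0.025,0]]
    - [0,[-0.019,-0.004,-0.08],[0.008,-0.051,0]]
    - [0,[-0.019,-0.004,-0.14],[0.008,-0.051,0]]
    - [0,[-0.019,-0.004,-0.19],[0.008,-0.051,0]]
    - [0,[-0.019,-0.004,-0.202],[0.008,-0.051,0]]

```text
time_s: 7.85
ee_pos: [0.5497, -0.2095, 0.0972]
eef_rot: [0.644, 0.754, 0.098, 0.083]
ft_force: [-0.1, 0.2, -2.7]
finger_gap: 0.0179
grasp_force: 50.0
```

send_rows:
  increments:
    - [0,[0,0,0],[0,0,0]]
    - [0,[0,0,0],[0,0,0]]
    - [0,[0,0,0],[0,0,0]]

```text
time_s: 8.1
ee_pos: [0.5511, -0.2104, 0.1]
eef_rot: [0.644, 0.754, 0.099, 0.085]
ft_force: [0.2, 0.7, -3.6]
finger_gap: 0.0177
grasp_force: 50.0
```

send_rows:
  increments:
    - [0,[0,0,-0.004],[0,0,0]]
    - [0,[0,0,-0.008],[0,0,0]]
    - [0,[0,0,-0.01],[0,0,0]]
    - [0,[0,0,-0.01],[0,0,0]]

```text
time_s: 8.43
ee_pos: [0.5503, -0.2102, 0.096]
eef_rot: [0.644, 0.754, 0.099, 0.084]
ft_force: [0.3, -1.2, -2.2]
finger_gap: 0.0177
grasp_force: 50.0
```

send_rows:
  increments:
    - [0,[0,0,-0.002],[0,0,0]]
    - [0,[0,0,-0.004],[0,0,0]]
    - [0,[0,0,-0.004],[0,0,0]]

```text
time_s: 8.68
ee_pos: [0.5503, -0.2102, 0.0947]
eef_rot: [0.644, 0.754, 0.099, 0.084]
ft_force: [-0.5, 0.5, -2.5]
finger_gap: 0.0178
grasp_force: 50.0
```

send_rows:
  increments:
    - [0,[0,0,-0.002],[0,0,0]]
    - [0,[0,0,-0.004],[0,0,0]]
    - [0,[0,0,-0.004],[0,0,0]]

```text
time_s: 8.93
ee_pos: [0.5507, -0.2102, 0.0941]
eef_rot: [0.644, 0.754, 0.099, 0.085]
ft_force: [-2.6, 1.0, 10.3]
finger_gap: 0.0175
grasp_force: 50.1
```

```bash
python3 -c "
from h import *
s=ctrl.read_state();print(s['ee_pos'],s['eef_rot'],s['ft_force'],s['moment'])"
```

```text
[ 0.5507 -0.2102  0.0941] [0.6437 0.7541 0.099  0.0846] [-2.6137  0.9612 10.333 ] [0.07   1.3364 0.0257]
```

send_rows:
  increments:
    - [0,[0,0,0.003],[0,0,0]]
    - [0,[-0.006,-0.001,0.003],[0,0,0]]
    - [0,[-0.012,-0.002,0.003],[0,0,0]]
    - [0,[-0.018,-0.003,0.003],[0,0,0]]
    - [0,[-0.018,-0.003,0.003],[0,0,0]]

```text
time_s: 9.35
ee_pos: [0.5449, -0.2113, 0.0946]
eef_rot: [0.644, 0.754, 0.099, 0.085]
ft_force: [1.0, -0.1, 1.1]
finger_gap: 0.0177
grasp_force: 50.0
```

send_rows:
  increments:
    - [0,[-0.005,-0.001,0],[0,0,0]]
    - [0,[-0.01,-0.0015,0],[0,0,0]]
    - [0,[-0.015,-0.0025,0],[0,0,0]]
    - [0,[-0.02,-0.003,0],[0,0,0]]
    - [0,[-0.02,-0.003,0],[0,0,0]]

```text
time_s: 9.77
ee_pos: [0.5387, -0.2121, 0.0945]
eef_rot: [0.644, 0.754, 0.099, 0.085]
ft_force: [2.1, -0.4, 2.8]
finger_gap: 0.0179
grasp_force: 50.0
```

send_rows:
  increments:
    - [0,[-0.004,-0.0006,0],[0,0,0]]
    - [0,[-0.008,-0.0013,0],[0,0,0]]
    - [0,[-0.012,-0.002,0],[0,0,0]]
    - [0,[-0.012,-0.002,0],[0,0,0]]

```text
time_s: 10.1
ee_pos: [0.5352, -0.2126, 0.0945]
eef_rot: [0.644, 0.754, 0.099, 0.085]
ft_force: [2.9, 0.1, 3.9]
finger_gap: 0.0178
grasp_force: 50.0
```

send_rows:
  increments:
    - [0,[-0.002,-0.0003,0],[0,0,0]]
    - [0,[-0.004,-0.0006,0],[0,0,0]]
    - [0,[-0.004,-0.0006,0],[0,0,0]]

```text
time_s: 10.35
ee_pos: [0.5341, -0.2128, 0.0945]
eef_rot: [0.644, 0.754, 0.099, 0.085]
ft_force: [3.4, 0.0, 4.3]
finger_gap: 0.0178
grasp_force: 50.0
```

send_rows:
  increments:
    - [0,[-0.002,-0.0003,0],[0,0,0]]
    - [0,[-0.004,-0.0006,0],[0,0,0]]
    - [0,[-0.004,-0.0006,0],[0,0,0]]

```text
time_s: 10.6
ee_pos: [0.5329, -0.213, 0.0945]
eef_rot: [0.644, 0.754, 0.099, 0.085]
ft_force: [4.2, 0.1, 5.4]
finger_gap: 0.0178
grasp_force: 50.0
```

send_rows:
  increments:
    - [0,[-0.002,-0.0003,0],[0,0,0]]
    - [0,[-0.004,-0.0006,0],[0,0,0]]
    - [0,[-0.004,-0.0006,0],[0,0,0]]

```text
time_s: 10.85
ee_pos: [0.5324, -0.2132, 0.0948]
eef_rot: [0.644, 0.754, 0.099, 0.085]
ft_force: [9.9, 2.7, 1.6]
finger_gap: 0.0178
grasp_force: 50.0
```

send_rows:
  increments:
    - [0,[0.006,0.001,0],[0,0,0]]
    - [0,[0.012,0.002,-0.008],[-0.006,0.038,0]]
    - [0,[0.018,0.003,-0.017],[-0.012,0.076,0]]
    - [0,[0.0236,0.0037,-0.025],[-0.018,0.114,0]]
    - [0,[0.0236,0.0037,-0.025],[-0.018,0.114,0]]

```text
time_s: 11.27
ee_pos: [0.5384, -0.2117, 0.0862]
eef_rot: [0.647, 0.758, 0.064, 0.054]
ft_force: [-1.2, -1.6, 3.0]
finger_gap: 0.018
grasp_force: 50.0
```

```bash
cat > st.py <<'E'
from h import *
s=ctrl.read_state(); M=R.from_quat(s["eef_rot"]).as_matrix(); e=np.array([.9875,.157,0]); 
Rp=np.c_[M[:,1],M[:,0],-M[:,2]]; o=s["ee_pos"]-Rp@[0,0,.0347]; tip=o+Rp@[-.098,0,0]; far=o+Rp@[.08,0,.012]; f=lambda p:R.from_euler('z',-.158).apply(p-[.5457,-.2107,0])*1000
print("t",s["time_s"],"ee",s["ee_pos"],"tilt",np.arcsin(M[2,1]),"roll",M[2,0],"yaw",np.arctan2(M[1,1],M[0,1]),"F",s["ft_force"],"M",s["moment"]); print("tip",f(tip),"far",f(far))
E
python3 st.py
```

```text
t 11.2667 ee [ 0.5384 -0.2117  0.0862] tilt 0.16703177008637565 roll 0.0007370858995171536 yaw 0.15816769334738165 F [-1.2369 -1.5794  3.0353] M [-0.7675  0.8036  0.0893]
tip [-98.2559   0.1727  35.6439] far [75.2718  0.1928 77.0704]
```

send_rows:
  increments:
    - [0,[0.0035,0.0006,-0.0065],[-0.0045,0.028,0]]
    - [0,[0.007,0.0011,-0.013],[-0.009,0.056,0]]
    - [0,[0.0105,0.0017,-0.0195],[-0.0134,0.0842,0]]
    - [0,[0.0105,0.0017,-0.0195],[-0.0134,0.0842,0]]

```text
time_s: 11.6
ee_pos: [0.5411, -0.2111, 0.0803]
eef_rot: [0.648, 0.76, 0.039, 0.032]
ft_force: [-3.1, -1.5, -0.3]
finger_gap: 0.0177
grasp_force: 50.0
```

```bash
python3 st.py
```

```text
t 11.6 ee [ 0.5411 -0.2111  0.0803] tilt 0.10113373865220755 roll 0.0013171519778398394 yaw 0.15780235891991543 F [-3.0558 -1.5059 -0.3436] M [-0.7206  0.7136 -0.1448]
tip [-98.6401   0.4416  35.8645] far [77.2389  0.3909 65.7743]
```

send_rows:
  increments:
    - [0,[0.0027,0.0004,-0.006],[-0.004,0.025,0]]
    - [0,[0.0055,0.0009,-0.0125],[-0.008,0.05,0]]
    - [0,[0.0082,0.0013,-0.019],[-0.012,0.0754,0]]
    - [0,[0.0082,0.0013,-0.019],[-0.012,0.0754,0]]

```text
time_s: 11.93
ee_pos: [0.544, -0.2108, 0.0746]
eef_rot: [0.649, 0.76, 0.016, 0.013]
ft_force: [-4.5, -0.3, -5.7]
finger_gap: 0.0179
grasp_force: 50.0
```

```bash
python3 st.py
```

```text
t 11.9333 ee [ 0.544  -0.2108  0.0746] tilt 0.04045770482342178 roll 0.0007813387976624044 yaw 0.15774840963959882 F [-4.5288 -0.3055 -5.7438] M [-0.4559  1.0383 -0.1024]
tip [-98.1675   0.2181  36.004 ] far [79.2014  0.1641 55.1937]
```

send_rows:
  increments:
    - [0,[0.0017,0.0003,-0.005],[-0.003,0.019,0]]
    - [0,[0.0034,0.0006,-0.01],[-0.006,0.038,0]]
    - [0,[0.005,0.0008,-0.0147],[-0.009,0.0566,0]]
    - [0,[0.005,0.0008,-0.0147],[-0.009,0.0566,0]]

```text
time_s: 12.27
ee_pos: [0.5466, -0.2109, 0.071]
eef_rot: [0.649, 0.761, -0.001, -0.001]
ft_force: [-0.1, 0.7, -3.9]
finger_gap: 0.0176
grasp_force: 50.0
```

```bash
python3 st.py
```

```text
t 12.2667 ee [ 0.5466 -0.2109  0.071 ] tilt -0.00209509387208438 roll -0.0004386243904584001 yaw 0.15760264458377315 F [-0.1188  0.662  -3.8967] M [-0.062  -0.0084 -0.0702]
tip [-97.2019  -0.3346  36.4689] far [80.8229 -0.4001 48.0959]
```

send_rows:
  increments:
    - [0,[0,0,-0.003],[0,0,0]]
    - [0,[0,0,-0.005],[0,0,0]]
    - [0,[0,0,-0.005],[0,0,0]]

```text
time_s: 12.52
ee_pos: [0.5466, -0.2109, 0.0706]
eef_rot: [0.649, 0.761, -0.0, -0.0]
ft_force: [-5.6, 4.0, 15.7]
finger_gap: 0.0184
grasp_force: 50.0
```

```bash
python3 st.py; python3 - <<'E'
from h import *
im=vision.grab_frame("wrist")[:,:,::-1]; cv2.imwrite("pics/w4.png",im)
sc=vision.grab_frame("scene")[:,:,::-1]; cv2.imwrite("pics/sc4.png",sc)
a=cv2.resize(im,(560,420)); b=cv2.resize(sc[220:360,160:310],(0,0),fx=4,fy=4,interpolation=cv2.INTER_CUBIC)
cv2.imwrite("pics/c4.png",b)
E
```

```text
t 12.5167 ee [ 0.5466 -0.2109  0.0706] tilt -0.00045892849873046854 roll -0.00035944871499415015 yaw 0.15746655293303682 F [-5.6332  3.9532 15.7399] M [0.7275 0.8545 0.046 ]
tip [-97.1191  -0.336   35.9693] far [80.8864 -0.4267 47.8876]
```

View pics/c4.png

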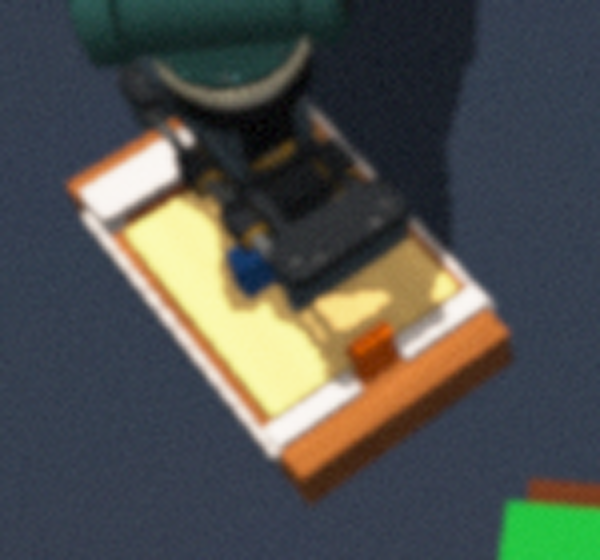

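The scene crop shows the cover lying flat between the rail and the curbs, with the catch at its end (crop 372,350). Now I'll release it, lift clear, then press the catch end with closed fingers to be sure.

send_rows:
  increments:
    - [0,[0,0,0.004],[0,0,0]]
    - [1,[0,0,0.004],[0,0,0]]
    - [1,[0,0,0.004],[0,0,0]]
    - [1,[0,0,0.004],[0,0,0]]
    - [1,[0,0,0.004],[0,0,0]]
  newtons: 20

```text
time_s: 13.03
ee_pos: [0.546, -0.2109, 0.0706]
eef_rot: [0.649, 0.761, -0.001, -0.0]
ft_force: [0.0, -0.7, -0.2]
finger_gap: 0.0417
grasp_force: 0.0
```

send_rows:
  increments:
    - [1,[0,0,0.02],[0,0,0]]
    - [1,[0,0,0.06],[0,0,0]]
    - [1,[0,0,0.12],[0,0,0]]
    - [1,[0,0,0.2],[0,0,0]]
    - [1,[0,0,0.3],[0,0,0]]

```text
time_s: 13.45
ee_pos: [0.5452, -0.2106, 0.1616]
eef_rot: [0.649, 0.761, -0.001, -0.001]
ft_force: [0.1, -0.3, 0.1]
finger_gap: 0.0752
grasp_force: 0.0
```

send_rows:
  increments:
    - [0,[0,0,0.1],[0,0,0]]
    - [0,[0,0,0.2],[0,0,0]]
    - [0,[0,0,0.2],[0,0,0]]
    - [0,[0,0,0.2],[0,0,0]]
    - [0,[0,0,0.2],[0,0,0]]

```text
time_s: 13.87
ee_pos: [0.5456, -0.2107, 0.2209]
eef_rot: [0.649, 0.761, -0.001, -0.0]
ft_force: [-0.6, 0.5, -0.4]
finger_gap: 0.0471
grasp_force: 0.0
```

```bash
python3 - <<'E'
from h import *
s=ctrl.read_state(); print(s["ee_pos"],s["finger_gap"],s["ft_force"])
c=vision.camera_info("wrist"); im=vision.grab_frame("wrist")
np.save("w5c.npy",c,allow_pickle=True); cv2.imwrite("pics/w5.png",cv2.resize(im[100:360,160:480,::-1],None,fx=2.3,fy=2.3,interpolation=cv2.INTER_CUBIC))
E
```

```text
[ 0.5456 -0.2107  0.2209] 0.04708364258991161 [-0.6327  0.4569 -0.4406]
```

View pics/w5.png

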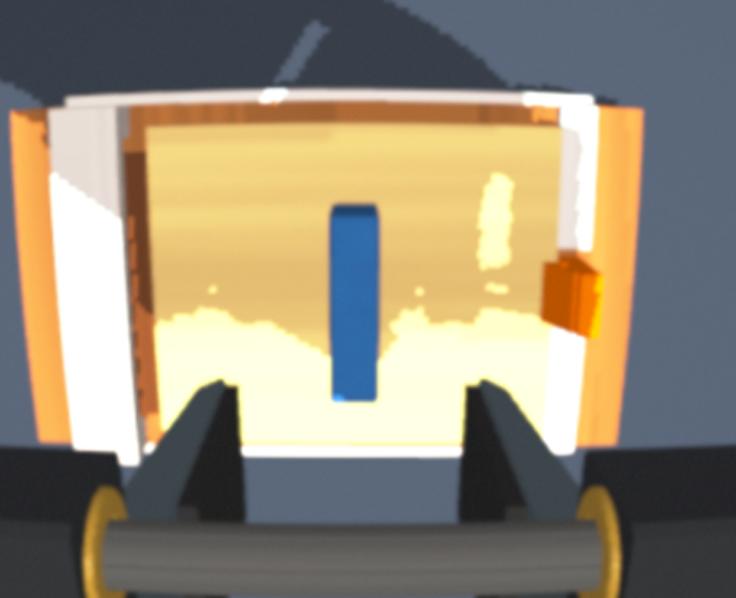

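The cover lies level, and the catch nose overlaps its end (crop u≈543, against the panel edge at 555). I'll do one confirming press at the catch end.

send_rows:
  increments:
    - [0,[0.09,0.014,0],[0,0,0]]
    - [0,[0.181,0.029,0],[0,0,0]]
    - [0,[0.181,0.029,-0.06],[0,0,0]]
    - [0,[0.181,0.029,-0.15],[0,0,0]]
    - [0,[0.181,0.029,-0.25],[0,0,0]]

```text
time_s: 14.33
ee_pos: [0.6004, -0.202, 0.1443]
eef_rot: [0.649, 0.761, -0.001, -0.001]
ft_force: [0.8, 0.2, 0.4]
finger_gap: 0.0104
grasp_force: 0.0
```

send_rows:
  increments:
    - [0,[0,0,-0.1],[0,0,0]]
    - [0,[0,0,-0.18],[0,0,0]]
    - [0,[0,0,-0.23],[0,0,0]]
    - [0,[0,0,-0.24],[0,0,0]]
    - [0,[0,0,-0.24],[0,0,0]]

```text
time_s: 14.75
ee_pos: [0.5995, -0.2019, 0.0726]
eef_rot: [0.649, 0.761, -0.001, -0.002]
ft_force: [-0.3, -1.0, 0.6]
finger_gap: 0.0004
grasp_force: 0.0
```

send_rows:
  increments:
    - [0,[0,0,-0.004],[0,0,0]]
    - [0,[0,0,-0.009],[0,0,0]]
    - [0,[0,0,-0.013],[0,0,0]]
    - [0,[0,0,-0.013],[0,0,0]]

```text
time_s: 15.08
ee_pos: [0.6005, -0.2023, 0.0705]
eef_rot: [0.649, 0.761, -0.0, 0.0]
ft_force: [-0.7, -0.9, -0.0]
finger_gap: 0.0005
grasp_force: 0.0
```

send_rows:
  increments:
    - [0,[0,0,-0.004],[0,0,0]]
    - [0,[0,0,-0.008],[0,0,0]]
    - [0,[0,0,-0.01],[0,0,0]]
    - [0,[0,0,-0.01],[0,0,0]]

```text
time_s: 15.42
ee_pos: [0.6003, -0.2022, 0.0671]
eef_rot: [0.649, 0.761, -0.001, -0.001]
ft_force: [-2.0, 0.3, 6.4]
finger_gap: 0.0003
grasp_force: 2.9
```

send_rows:
  increments:
    - [0,[0,0,-0.003],[0,0,0]]
    - [0,[0,0,-0.003],[0,0,0]]
    - [0,[0,0,-0.003],[0,0,0]]

```text
time_s: 15.67
ee_pos: [0.6003, -0.2022, 0.0671]
eef_rot: [0.649, 0.761, -0.001, -0.001]
ft_force: [-8.0, 2.5, 20.4]
finger_gap: 0.0003
grasp_force: 9.9
```

The fingers meet firm contact at 48.1 mm, so the cover is fully home. I'll lift clear.

send_rows:
  increments:
    - [0,[0,0,0.03],[0,0,0]]
    - [0,[0,0,0.13],[0,0,0]]
    - [0,[0,0,0.25],[0,0,0]]
    - [0,[0,0,0.38],[0,0,0]]
    - [0,[0,0,0.4],[0,0,0]]

```text
time_s: 16.08
ee_pos: [0.6028, -0.2031, 0.1925]
eef_rot: [0.649, 0.761, 0.001, 0.003]
ft_force: [1.6, -1.3, 1.0]
finger_gap: 0.0006
grasp_force: 0.0
```

send_rows:
  increments:
    - [0,[0,0,0],[0,0,0]]
    - [0,[0,0,0],[0,0,0]]
    - [0,[0,0,0],[0,0,0]]
    - [0,[0,0,0],[0,0,0]]

```text
time_s: 16.42
ee_pos: [0.5993, -0.2019, 0.1841]
eef_rot: [0.649, 0.761, -0.001, -0.002]
ft_force: [-0.9, 1.4, -0.7]
finger_gap: 0.0003
grasp_force: 0.0
```

```bash
python3 -c "
from station import ctrl
print(ctrl.read_state()['ee_pos']); print(ctrl.finish_job())"
```

```text
[ 0.59934005 -0.20186088  0.18414465]
the job is handed in; nothing more can be done
None
```

I handed the job in at about 16.4 s: the cover lies flat in the box, tongue in the groove, a final press found its top at 48.1 mm (fully home), the catch nose shows over its end, the gripper is clear, and the pots and bowl were never approached; no verdict came back.

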